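# Stopper the thinner bottle and put it away in the caddy

## Task

Close the amber thinner bottle with the orange stopper, pushed fully home, while the bottle still leans in its blue cradle, and let go of the stopper. Then take the closed bottle out and stand it gently upright on the blue pad in the free compartment of the white caddy, with the stopper still fully in. Leave the two paint pots, the little figure and the lidded tub where they are.

Things in the scene. Friction and masses are not known exactly. Their poses are not given: they have to be found in the camera images.
- bottle: Amber bottle, loose, about 220 g, with a white label and an open mouth. Origin at the centre of its underside, z along its axis to the mouth. Body 60 diameter from z=0 to 60, shoulder narrowing from z=60 to 75, straight neck 32 outside diameter from z=75 to the lip at z=122. Bore 23 diameter, 47 deep. At the start it leans 30 degrees from vertical in the cradle, its mouth towards the robot's side.
- mouth (a point): Centre of the bottle's mouth, level with the lip (bottle z=122); z is the bottle's axis, pointing out.
- stopper: Orange stopper, loose, about 30 g, 48 tall. Origin at the centre of its lower, thin end, z along its axis to the head. Tapered plug 14 diameter at z=0 to 20 diameter at z=26; above it a cylindrical head 28 diameter from z=26 to 48, whose underside rests on the lip when fully home. At the start it stands upright in the stand, head up.
- collar (a point): Centre of the underside of the stopper's head (stopper z=26); meets the mouth point when fully home.
- stand: Small wooden block, fixed, 50 x 50 x 30 high, with an upright through hole 25 diameter (26 with clearance) at its centre, in which the stopper stands with its head on the block's top. Origin at the centre of its underside.
- cradle: Blue square socket, fixed, leaning 30 degrees on a wedge foot. Origin at the centre of the socket's inner floor; z is the socket's axis (30 degrees from vertical), x and y along its walls. Inside 64 x 64, walls 5 thick reaching 38 along z above the inner floor, the floor 5 thick. The bottle stands in it on the inner floor.
- caddy: White open-topped box, fixed, 86 (x) x 248 (y) x 45 high, walls and floor 5 thick, divided into three compartments in a row along its y, at y=-81, 0 and 81, each 76 x 76 inside or a little more. Origin at the centre of its underside.
- pad: Blue square pad, fixed, 66 x 66 x 3, on the floor of the free compartment, nearly filling it. Origin at the centre of its underside, its top 8 above the table. Which compartment it is varies.
- red_pot: Red paint pot with white cap, loose, 48 diameter, 63 tall, in another compartment. Leave alone. Origin at the centre of its underside.
- green_pot: Green paint pot with white cap, loose, 48 diameter, 63 tall, in another compartment. Leave alone. Origin at the centre of its underside.
- figure: Painted game figure on a black disc, loose, 48 diameter at the disc, 86 tall. Leave alone. Origin at the centre of its underside.
- tub: Tub with a white lid, loose, 94 diameter at the lid, 75 tall. Leave alone. Origin at the centre of its underside.

How it is judged:
By the outcome, as a careful person would: the job done as asked, in the order asked, and still so for the second after the job is handed in, with the robot touching nothing.
It also fails if it takes over 54 s, if anything falls off the work surface, if the arm or the gripper's body presses on something with over 40 N, if the wrist force passes 120 N, or if a joint passes its speed limit or range.

## Robot

A 6-joint arm with a two-finger parallel gripper is mounted at the origin on the work surface. World frame = base frame: x ahead of the robot, y to its left, z up, the work surface at z = 0. Lengths are in m, angles in rad, forces in N, time in s.
With the tool pointing down it reaches from about 0.3 to 0.85 m from the base axis. Payload 5.4 kg.
Tool frame: the origin (TCP) lies on the centre line of the jaws, within the pads' length; the fingertips stand 19 mm ahead of it and the grasp point (between the pads) is the TCP; z points along the fingers, y is the line along which they close (so a half turn about z gives the same grasp; the last joint's range is limited). The gripper opens to 85 mm and grips with 20 to 120 N. Pads are 22 mm wide; open, the fingers measure 114 mm over their backs; the gripper's body (76 mm by 85 mm) begins 54 mm behind the grasp point. The pads swing forward as they close: fully open they stand 13 mm farther back than shut.
Start: joints at [-1.479, 0.158, 1.597, -0, 1.386, -0.21], TCP at [0.171, -0.549, 0.25] pointing down, gripper open.
Joint ranges: [-2.91, 2.91], [-0.94, 2.29], [0.18, 2.7], [-1.29, 4.43], [0.17, 2.64], [-3, 3]. Speed limits (rad/s): [2.57, 2.57, 3.14, 3.14, 3.14, 3.14].

## Interface

Orientations are given as a rotation vector (axis times angle).
In Python, from plant import manip gives the robot as it stands. Calls block until the motion is done:
- manip.reach(position, orientation): joint-space move of the TCP to a pose.
- manip.move_straight(position, velocity=0.15, rot=None, contact_N=None): straight line of the TCP; rot=None keeps the orientation; velocity is the mean speed in m/s. With contact_N (N) it stops when the force on the tool has changed by that much, and returns True; else False.
- manip.move_j(angles): joint-space move.
- manip.open() and manip.close(newtons=None): open the fingers fully, or close them until they stop; newtons is the grip in N (None keeps the last).
- manip.wait(seconds).
- manip.inverse_kinematics(position, orientation): joint angles nearest the present ones, or None.
- manip.read_state(): the state.
- manip.camera(name): name is "scene" or "top"; returns a dict with "img" (420x560x3 uint8, red, green, blue), "fov_y" (degrees; the focal length in pixels is half the picture's height over the tangent of half this angle, whatever the lens; pixels are square), "cx", "cy" (the principal point, pixels), "rvec" (rotation vector, rad) and "tvec" (3), from world to camera coordinates, as OpenCV has them. Camera axes: x right, y down, z forward; pixel columns grow to the right and rows downward; lengths in m; the calibration is good to about 2 mm. A picture is of the moment at which its call begins. There is no depth.
A pose or a line that the arm cannot do raises manip.Unreachable and nothing moves.
- manip.finish_job(): hands the job in; it is judged then, once.
The state is a dict: "time": time; "joint_positions": joint angles; "dq": joint speeds; "tau": joint torques, N m; "tcp_pos": TCP position; "tcp_rot": TCP orientation; "force": force on the tool from outside, world axes, zero at the start; "ft_torque": the same for the moment, N m; "opening": finger opening in m; "gripper_force": force on a finger pad.
Only numpy, scipy, OpenCV 4.12 (cv2) and the standard library are available. Lean on these libraries where they do the work, as an engineer would, in place of code of your own. Each camera call takes 0.05 s, during which the arm holds its last target. There are 200 camera calls.

## Working session

There is one attempt and no reset: what is moved stays moved. The work goes in short steps, each a Python script; the robot and the scene stay as the last script left them, time stands still between calls to the robot, and variables do not carry over. Pictures are saved under pics/ and viewed, at most 10 in all, crops included, and the job is handed in when it is done.

```bash
ls; mkdir -p pics; python3 - <<'E'
from plant import manip
import cv2
for n in("scene","top"):
    c=manip.camera(n); cv2.imwrite(f"pics/{n}0.png",c["img"][:,:,::-1])
    print(n,c["fov_y"],c["cx"],c["cy"],c["rvec"],c["tvec"],[k for k in c])
print(manip.read_state())
E
```

```text
pics
scene 43.23474300900486 275.0027090177189 209.83453987985948 [ 2.08080081  1.53327262 -0.53022458] [-0.24233852 -0.4022391   1.67439646] ['img', 'fov_y', 'cx', 'cy', 'rvec', 'tvec']
top 43.941677120802225 272.8714064109498 210.02203302591312 [ 2.1375829  -2.12408974  0.17502585] [0.05584281 0.63058915 0.97978058] ['img', 'fov_y', 'cx', 'cy', 'rvec', 'tvec']
{'time': 0.1, 'joint_positions': array([-1.47911121e+00,  1.59004671e-01,  1.59813420e+00,  2.26989803e-05,
        1.38620302e+00, -2.10100354e-01]), 'dq': array([-0.00010492, -0.00154912, -0.00250443, -0.00079008, -0.00087724,
        0.00077258]), 'tau': array([ 1.79561863e-05, -3.96990931e+01, -3.32337391e+01, -9.76943625e-05,
        4.20405966e-03, -2.77900250e-05]), 'tcp_pos': array([ 0.17084179, -0.54848888,  0.24939089]), 'tcp_rot': array([-3.10417156e+00, -4.71977879e-01, -1.97462460e-04]), 'force': array([-0.07899849, -0.00051145, -0.11101292]), 'ft_torque': array([ 0.03816675, -0.0091385 , -0.02579094]), 'gripper_force': 0.0, 'opening': 0.0852062256389665}
```

View pics/scene0.png

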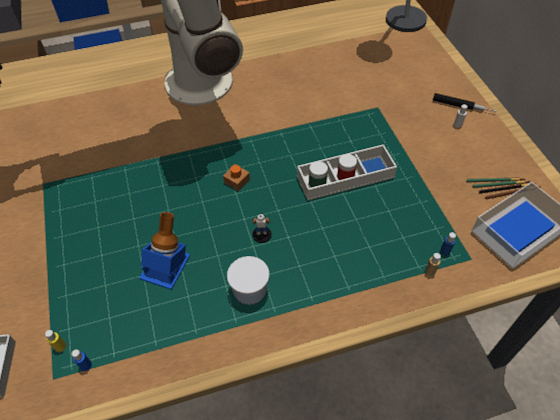

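View pics/top0.png

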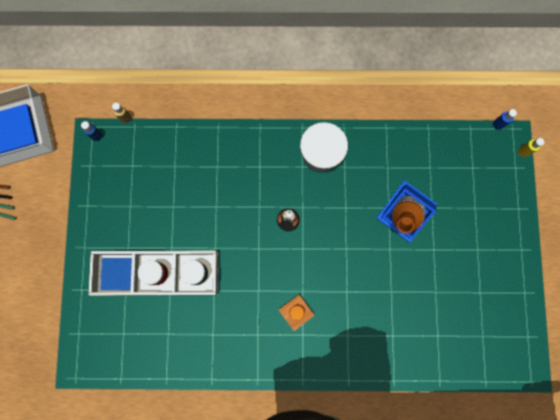

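```bash
python3 - <<'E'
import cv2,numpy as np
s=cv2.imread("pics/scene0.png");t=cv2.imread("pics/top0.png")
def crop(im,x,y,w,h,k):
    o=cv2.resize(im[y:y+h,x:x+w],None,fx=k,fy=k,interpolation=cv2.INTER_CUBIC)
    for i in range(0,w,10):
        cv2.line(o,(i*k,0),(i*k,6),(255,255,255),1); cv2.putText(o,str(x+i),(i*k,16),0,.3,(255,255,255),1)
    for i in range(0,h,10):
        cv2.line(o,(0,i*k),(6,i*k),(255,255,255),1); cv2.putText(o,str(y+i),(8,i*k+4),0,.3,(255,255,255),1)
    return o
a=crop(t,370,170,80,80,5);b=crop(s,130,205,80,80,5)
c=crop(t,270,290,50,40,4);d=crop(s,215,155,50,40,4);e=crop(t,265,200,50,40,4);f=crop(s,240,205,50,40,4)
cv2.imwrite("pics/m1.png",np.vstack([np.hstack([a,b]),np.hstack([c,d,e,f])[:,:800]]))
g=crop(t,80,240,150,65,5);h=crop(s,290,140,110,60,5)
cv2.imwrite("pics/m2.png",np.vstack([g,np.pad(h,((0,0),(0,200),(0,0)))])[:600])
E
```

```text
(no output)
```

View pics/m1.png

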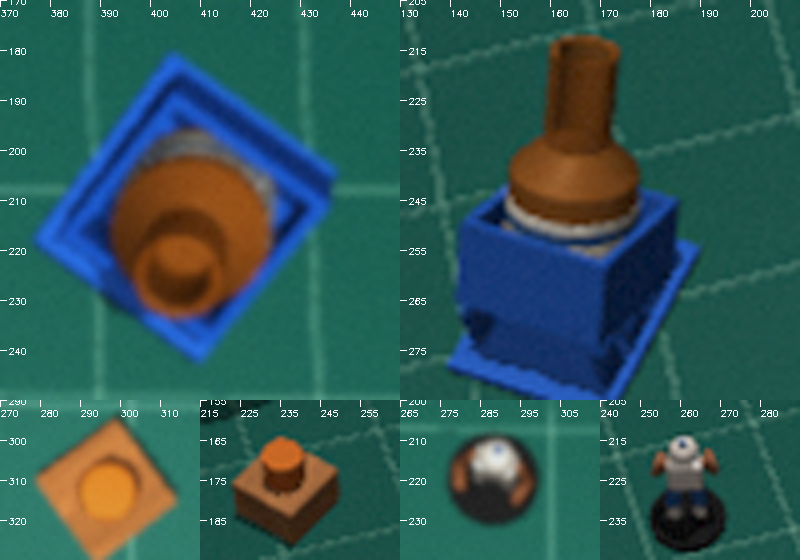

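View pics/m2.png

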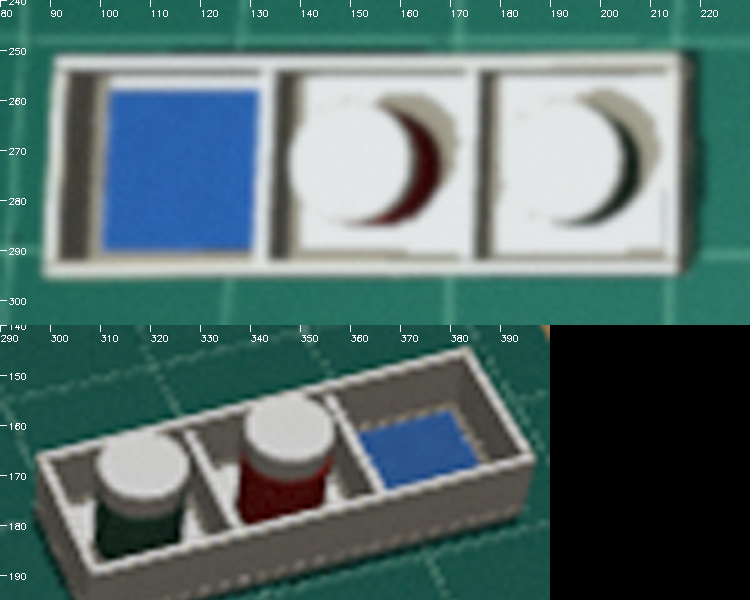

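```bash
cat > h.py <<'E'
import numpy as np, cv2
from scipy.spatial.transform import Rotation as R
from scipy.optimize import least_squares
C={"scene":(43.23474300900486,275.0027090177189,209.83453987985948,[2.08080081,1.53327262,-0.53022458],[-0.24233852,-0.4022391,1.67439646]),
"top":(43.941677120802225,272.8714064109498,210.02203302591312,[2.1375829,-2.12408974,0.17502585],[0.05584281,0.63058915,0.97978058])}
def proj(n,P):
    f,cx,cy,r,t=C[n]; f=210/np.tan(np.radians(f/2))
    q=R.from_rotvec(r).apply(np.atleast_2d(P))+t
    return np.c_[f*q[:,0]/q[:,2]+cx,f*q[:,1]/q[:,2]+cy]
def back(n,uv,z):
    f,cx,cy,r,t=C[n]; f=210/np.tan(np.radians(f/2)); Q=R.from_rotvec(r)
    d=Q.inv().apply([(uv[0]-cx)/f,(uv[1]-cy)/f,1]); o=Q.inv().apply(-np.array(t))
    return o+d*(z-o[2])/d[2]
def tri(a,b):
    return least_squares(lambda p:np.r_[proj("top",p)[0]-a,proj("scene",p)[0]-b],[.5,0,.05])
E
python3 - <<'E'
from h import *
np.set_printoptions(precision=4,suppress=True)
for n in C: print(n,back(n,(275,210),0))
print("grid mat corners",back("top",(75,118),0),back("top",(530,120),0))
r=tri((404.5,223.5),(167,214.5));print("mouth",r.x,r.fun)
r=tri((297,312.75),(235.75,168));print("stopper top",r.x,r.fun, back("top",(297,312.75),.052))
for uv in [(298,294.5),(314,314.2),(294,329.5),(279,310)]: print("stand",back("top",uv,.03)[:2])
for uv in [(91.5,252),(215,251),(216,294),(89.5,295)]: print("caddy",back("top",uv,.045)[:2])
for uv in [(298,166),(373,145.5),(386.5,167),(308.5,189.5)]: print("caddyS",back("scene",uv,.045)[:2])
for uv in [(101,258.5),(132,258.5),(131,290),(100.5,290)]: print("pad",back("top",uv,.008)[:2])
rim=np.array([[a,b,38] for a,b in((37,37),(37,-37),(-37,-37),(-37,37))])/1e3
def M(p): return R.from_euler("zy",[p[3],-np.radians(30)])
sc=np.array([(142.5,249),(186,245),(171.5,258)]); tp=np.array([(375.,218),(408,242),(435,206),(403,181)])
for y0 in np.arange(0,360,45):
    def f(p):
        m=M(p);mo=p[:3]+m.apply([-.002,0,.122]);A=proj("scene",p[:3]+m.apply(rim))
        e=[proj("top",mo)[0]-(404.5,223.5),proj("scene",mo)[0]-(167,214.5)]
        for q in sc: d=A-q; e.append(d[np.argmin((d**2).sum(1))])
        return np.concatenate(e)
    s=least_squares(f,[.55,-.3,.05,np.radians(y0)])
    print(y0,s.x[:3],np.degrees(s.x[3])%360,s.cost,s.fun.round(1))
    print(proj("top",s.x[:3]+M(s.x).apply(rim)).round(0).tolist())
E
```

```text
scene [0.5548 0.0847 0.    ]
top [0.6394 0.0557 0.    ]
grid mat corners [0.8383 0.4886 0.    ] [ 0.8388 -0.4908  0.    ]
mouth [ 0.5925 -0.1788  0.138 ] [-0.1486 -0.0276 -0.1897 -0.0102]
stopper top [0.4307 0.0135 0.0538] [-0.7027 -0.1477 -0.9772  0.0495] [0.4304 0.0121 0.052 ]
stand [0.4652 0.0092]
stand [ 0.4272 -0.0222]
stand [0.3976 0.0171]
stand [0.4349 0.0466]
caddy [0.5453 0.418 ]
caddy [0.5488 0.1737]
caddy [0.465  0.1696]
caddy [0.4614 0.4164]
caddyS [0.467  0.1756]
caddyS [0.4588 0.3924]
caddyS [0.5411 0.3953]
caddyS [0.5507 0.1759]
pad [0.5354 0.4108]
pad [0.5358 0.3474]
pad [0.4721 0.3461]
pad [0.4717 0.4079]
0 [ 0.6522 -0.1894  0.0338] 307.61386898322235 75.20247901625677 [ 5.   1.3 -4.4 -0.1  6.   2.8  7.3 -2.1 -2.   0. ]
[[406.0, 183.0], [426.0, 212.0], [394.0, 233.0], [374.0, 205.0]]
45 [ 0.6519 -0.1825  0.0455] 323.2471298779934 147.83651356477455 [ 3.   0.6 -2.5 -4.   8.1  1.9 -8.1  7.7  6.4 -5.3]
[[396.0, 182.0], [425.0, 204.0], [400.0, 232.0], [371.0, 211.0]]
90 [ 0.6523 -0.1879  0.0336] 36.35340544496564 89.3826951898232 [ 5.6  1.4 -4.9  0.1  6.7  2.5  7.9 -1.9 
[... 294 characters left out ...]
.62206426129612 90.14826743527016 [ 5.8  1.4 -5.1  0.6  6.7  2.6  7.8 -2.3 -1.4 -0.2]
[[393.0, 234.0], [373.0, 206.0], [405.0, 184.0], [425.0, 213.0]]
225 [ 0.6494 -0.1814  0.0421] 142.5273612757007 151.44638148749655 [ 3.5  0.7 -2.9 -3.4  8.7  1.6 -7.8  7.5  6.7 -5.5]
[[398.0, 233.0], [370.0, 212.0], [396.0, 183.0], [424.0, 206.0]]
270 [ 0.65   -0.1896  0.0312] 218.74728871003978 75.50648299624888 [ 5.1  1.2 -4.5  0.4  6.   2.9  7.1 -2.4 -1.6 -0.2]
[[426.0, 212.0], [395.0, 234.0], [374.0, 207.0], [405.0, 184.0]]
315 [ 0.65   -0.1896  0.0312] 218.7474207700473 75.5064829969045 [ 5.1  1.2 -4.5  0.4  6.   2.9  7.1 -2.4 -1.6 -0.2]
[[426.0, 212.0], [395.0, 234.0], [374.0, 207.0], [405.0, 184.0]]
```

```bash
cat > fit.py <<'E'
from h import *
np.set_printoptions(precision=4,suppress=True)
for uv in [(297.4,166.4),(383.6,145),(396.6,166.4),(309,189.6)]: print("caddyS",back("scene",uv,.045)[:2])
rim=np.array([[a,b,38] for a,b in((37,37),(37,-37),(-37,-37),(-37,37))])/1e3
def M(p): return R.from_euler("zyz",[p[3],-np.radians(30),p[4]])
sc=np.array([(142.4,249.4),(186,245),(171,257.4)]); tp=np.array([(377.6,218),(410,242),(437,206),(405,181)])
best={}
def rs(p,w=0.3):
    m=M(p);mo=p[:3]+R.from_euler("zy",[p[3],-np.radians(30)]).apply([-.002,0,.122])
    A=proj("scene",p[:3]+m.apply(rim));B=proj("top",p[:3]+m.apply(rim))
    e=[proj("top",mo)[0]-(405.4,224),proj("scene",mo)[0]-(167,214.3)]
    for q in sc: d=A-q; e.append(d[np.argmin((d**2).sum(1))])
    for q in tp: d=B-q; e.append(w*d[np.argmin((d**2).sum(1))])
    return np.concatenate(e)
res=[]
for a in range(-60,61,20):
  for b in range(-40,50,20):
    s=least_squares(rs,[.63,-.18,.04,np.radians(a),np.radians(b)])
    res.append((s.cost,s.x,s.fun))
res.sort(key=lambda r:r[0])
if __name__=="__main__":
  for c,x,f in res[:30:6]: print(c,x[:3],np.degrees(x[3:]),f.round(1))
  x=res[0][1]; m=M(x)
  s=cv2.imread("pics/scene0.png");t=cv2.imread("pics/top0.png"); o=[]
  for n,im,x0,y0 in(("top",t,370,170),("scene",s,130,205)):
    c=cv2.resize(im[y0:y0+80,x0:x0+80],None,fx=5,fy=5,interpolation=cv2.INTER_CUBIC)
    def dr(P,col): cv2.polylines(c,[((proj(n,P)-(x0,y0)+.5)*5).round().astype(int)],True,col,1)
    dr(x[:3]+m.apply(rim),(0,255,255)); dr(x[:3]+m.apply(rim*[32/37,32/37,1]),(0,255,255)); dr(x[:3]+m.apply(rim*[1,1,-5/38]),(0,255,0))
    bm=R.from_euler("zy",[x[3],-np.radians(30)]);th=np.linspace(0,6.28,40)
    for rr,z in((30,0),(30,60),(16,75),(16,122),(11.5,122)):
        dr(x[:3]+bm.apply(np.c_[rr*np.cos(th)-2,rr*np.sin(th),th*0+z]/1e3),(255,255,255))
    o.append(c)
  cv2.imwrite("pics/ov1.png",np.hstack(o))
E
python3 fit.py
```

```text
caddyS [0.4678 0.1737]
caddyS [0.4658 0.4204]
caddyS [0.5472 0.4213]
caddyS [0.5514 0.177 ]
87.46250132838769 [ 0.6503 -0.1901  0.0333] [-55.5967   9.3247] [ 4.4  1.8 -4.8 -0.3  4.8  4.9  5.  -4.5 -1.3  0.4 -0.5 -2.9 -3.4 -2.5
 -2.7  1.1  0.2  0.7]
87.46250133055433 [ 0.6503 -0.1901  0.0333] [-55.5969   9.3249] [ 4.4  1.8 -4.8 -0.3  4.8  4.9  5.  -4.5 -1.3  0.4 -0.5 -2.9 -3.4 -2.5
 -2.7  1.1  0.2  0.7]
100.97707802104559 [ 0.6505 -0.1881  0.0337] [30.0432 12.7235] [ 4.8  1.9 -5.1 -0.4  5.4  5.1  5.2 -4.9 -1.4  0.6 -0.6 -3.  -3.7 -2.5
 -2.9  1.1  0.2  0.6]
162.30934626296084 [ 0.6497 -0.1845  0.0449] [-38.7838   5.7758] [ 3.1  1.4 -3.5 -4.2  7.   2.8 -8.8  7.   6.2 -5.4 -1.3 -1.3 -2.2 -2.8
 -3.1 -0.9 -2.4  0.6]
170.6475865473123 [ 0.6495 -0.1827  0.0447] [48.5337  7.7817] [ 3.6  1.4 -3.9 -4.1  7.6  2.8 -8.6  6.9  6.4 -5.5 -1.5 -1.4 -2.5 -2.7
 -3.3 -0.8 -2.4  0.6]
```

View pics/ov1.png

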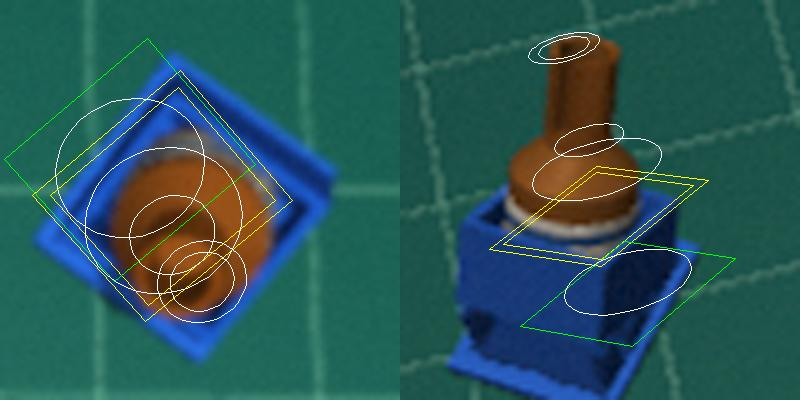

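```bash
sed -i 's/"zyz"/"ZYZ"/;s/"zy"/"ZY"/' fit.py; python3 fit.py
```

```text
caddyS [0.4678 0.1737]
caddyS [0.4658 0.4204]
caddyS [0.5472 0.4213]
caddyS [0.5514 0.177 ]
4.772119523675936 [ 0.6434 -0.214   0.0339] [-33.6437 -93.0768] [-0.7  0.2 -0.5 -0.4 -0.6  0.2  0.2 -0.6  0.1  0.7  0.9 -1.2  0.3 -1.7
 -0.5  0.5 -0.4  1.2]
4.772119523675982 [ 0.6434 -0.214   0.0339] [-33.6437  86.9232] [-0.7  0.2 -0.5 -0.4 -0.6  0.2  0.2 -0.6  0.1  0.7  0.9 -1.2  0.3 -1.7
 -0.5  0.5 -0.4  1.2]
4.772119523676257 [ 0.6434 -0.214   0.0339] [-33.6437  -3.0768] [-0.7  0.2 -0.5 -0.4 -0.6  0.2  0.2 -0.6  0.1  0.7  0.9 -1.2  0.3 -1.7
 -0.5  0.5 -0.4  1.2]
4.7721195236764915 [ 0.6434 -0.214   0.0339] [-33.6437  86.9232] [-0.7  0.2 -0.5 -0.4 -0.6  0.2  0.2 -0.6  0.1  0.7  0.9 -1.2  0.3 -1.7
 -0.5  0.5 -0.4  1.2]
4.772119523678711 [ 0.6434 -0.214   0.0339] [-33.6437  86.9232] [-0.7  0.2 -0.5 -0.4 -0.6  0.2  0.2 -0.6  0.1  0.7  0.9 -1.2  0.3 -1.7
 -0.5  0.5 -0.4  1.2]
```

View pics/ov1.png

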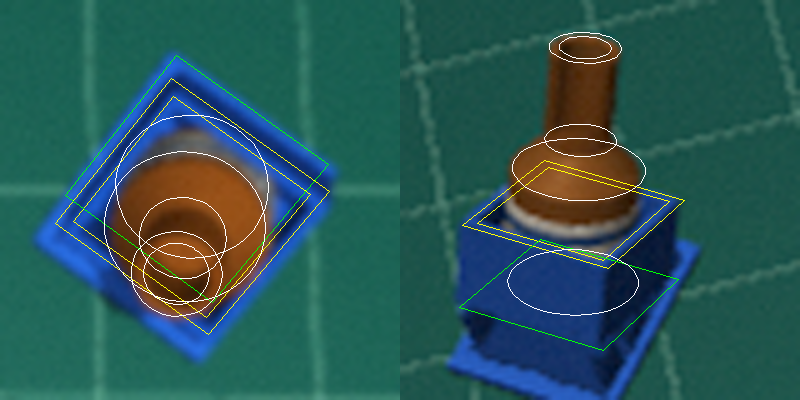

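```bash
cat >> h.py <<'E'
AZ=None
def frame(z,y):
    z=np.array(z,float);z/=np.linalg.norm(z);y=np.array(y,float);y-=z*(y@z);y/=np.linalg.norm(y)
    return R.from_matrix(np.c_[np.cross(y,z),y,z])
def snap(manip,boxes,k,path):
    o=[]
    for n,x0,y0,w,h in boxes:
        im=manip.camera(n)["img"][y0:y0+h,x0:x0+w,::-1]
        c=cv2.resize(im,None,fx=k,fy=k,interpolation=cv2.INTER_CUBIC)
        for i in range(0,w,10): cv2.line(c,(i*k,0),(i*k,6),(255,)*3,1);cv2.putText(c,str(x0+i),(i*k,16),0,.3,(255,)*3,1)
        for i in range(0,h,10): cv2.line(c,(0,i*k),(6,i*k),(255,)*3,1);cv2.putText(c,str(y0+i),(8,i*k+4),0,.3,(255,)*3,1)
        o.append(c)
    cv2.imwrite(path,np.hstack(o))
E
cat > a.py <<'E'
from h import *
import fit,json
from plant import manip
def rs0(p): return fit.rs(np.r_[p,0],0.1)
s=min((least_squares(rs0,[.64,-.21,.034,a]) for a in(-.6,-.4)),key=lambda s:s.cost)
p=s.x; B=R.from_euler("ZY",[p[3],-np.pi/6]); u=B.apply([0,0,1]); mo=p[:3]+B.apply([-.002,0,.122])
print("cradle",p[:3],np.degrees(p[3]),s.cost,"mouth",mo,"u",u)
h=np.array([-np.sin(p[3]),np.cos(p[3]),0])
json.dump(dict(o=p[:3].tolist(),az=p[3],mo=mo.tolist(),u=u.tolist(),h=h.tolist()),open("b.json","w"))
q0=manip.read_state()["joint_positions"]
for sg in(1,-1):
    for nm,pos,z in(("stop",[.4307,.0128,.052],[0,0,-1]),("hov",mo+u*.09,-u),("ins",mo+u*.022,-u),("bot",mo-u*.022,-u),("pad",[.504,.378,.12],[0,0,-1])):
        q=manip.inverse_kinematics(np.array(pos),frame(z,sg*h).as_rotvec()); print(sg,nm,q)
E
python3 a.py | grep -v caddyS
```

```text
cradle [ 0.6427 -0.2152  0.034 ] -35.37831876966099 1.876677825362588 mouth [ 0.5916 -0.1789  0.1387] u [-0.4077  0.2895  0.866 ]
1 stop [-0.2523  0.0592  2.1423 -0.      0.9401 -1.2056]
1 hov [-0.4319 -0.1225  2.0293 -0.1398  0.7236 -1.3046]
1 ins [-0.4456  0.0462  1.9945 -0.1545  0.5893 -1.2928]
1 bot [-0.4534  0.1603  1.9584 -0.1677  0.5111 -1.2818]
1 pad [ 0.452   0.4211  1.5443 -0.      1.1762 -0.5013]
-1 stop [-0.2523  0.0592  2.1423 -0.      0.9401  1.936 ]
-1 hov [-0.4319 -0.1225  2.0293 -0.1398  0.7236  1.837 ]
-1 ins [-0.4456  0.0462  1.9945 -0.1545  0.5893  1.8488]
-1 bot [-0.4534  0.1603  1.9584 -0.1677  0.5111  1.8598]
-1 pad [ 0.452   0.4211  1.5443 -0.      1.1762  2.6403]
```

```bash
python3 - <<'E'
from h import *
import json
from plant import manip
b=json.load(open("b.json"));mo,u,h=[np.array(b[k]) for k in("mo","u","h")]
D=frame([0,0,-1],h).as_rotvec();T=frame(-u,h).as_rotvec()
S=np.array([.4307,.0128,.052])
manip.reach(S+[0,0,.07],D)
print(manip.move_straight(S,0.08,contact_N=8), manip.read_state()["tcp_pos"])
manip.close(30); st=manip.read_state(); print(st["opening"],st["gripper_force"],st["force"],st["time"])
manip.move_straight(S+[0,0,.12],0.15)
manip.reach(mo+u*.12,T)
manip.move_straight(mo+u*.062,0.1)
st=manip.read_state();print(st["opening"],st["tcp_pos"],st["time"])
snap(manip,[("top",370,170,80,80),("scene",130,180,80,80)],5,"pics/hov.png")
for n in C:print(n,"tip",proj(n,mo+u*.014),"collar",proj(n,mo+u*.04),"headtop",proj(n,mo+u*.062),"mouth",proj(n,mo))
E
```

```text
False [0.43122181 0.01266145 0.05247613]
0.026760029208522548 29.416214525699615 [-2.35021375 -0.21841258  4.22940686] 3.95
0.02674004822567052 [ 0.56646727 -0.16080608  0.19264397] 6.4667
scene tip [[167.03305339 208.39286055]] collar [[167.733665   197.83694662]] headtop [[168.33650912 188.75406739]] mouth [[166.66100054 213.998474  ]]
top tip [[403.99404382 226.11658171]] collar [[403.03288546 230.34924259]] headtop [[402.17896551 234.10965678]] mouth [[404.49134951 223.92659261]]
```

View pics/hov.png

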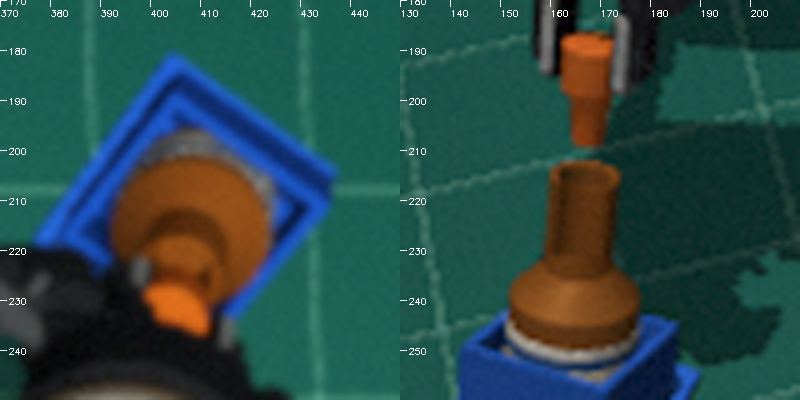

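```bash
python3 - <<'E'
from h import *
import json
from plant import manip
b=json.load(open("b.json"));mo,u,h=[np.array(b[k]) for k in("mo","u","h")]
m=mo-.001*h
hit=manip.move_straight(m+u*.018,0.04,contact_N=12)
st=manip.read_state();print(hit,((st["tcp_pos"]-mo)@u),st["tcp_pos"]-mo-u*((st["tcp_pos"]-mo)@u),st["force"],st["force"]@u,st["opening"],st["time"])
snap(manip,[("top",370,170,80,80),("scene",130,180,80,80)],5,"pics/ins.png")
E
```

```text
False 0.018126443200135622 [-6.04164460e-04 -7.64485651e-04 -2.88602041e-05] [-2.31703739  0.99787173  1.57057137] 2.593619616765898 0.026659102061931634 7.8167
```

View pics/ins.png

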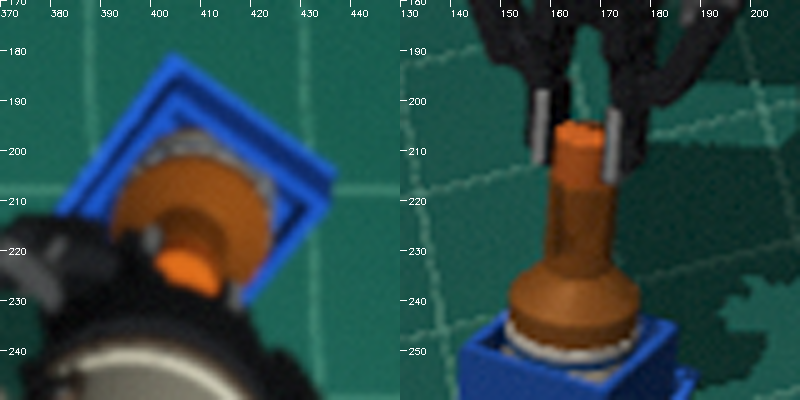

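```bash
python3 - <<'E'
from h import *
import json
from plant import manip
b=json.load(open("b.json"));mo,u,h=[np.array(b[k]) for k in("mo","u","h")]
def rep(t):
    st=manip.read_state();print(t,((st["tcp_pos"]-mo)@u).round(4),(st["force"]@u).round(2),st["opening"].round(4),round(st["time"],2))
m=mo-.001*h
for d in np.arange(.017,.008,-.001):
    hit=manip.move_straight(m+u*d,0.02,contact_N=25); rep((round(d,3),hit))
    if hit or manip.read_state()["force"]@u>25: break
E
```

```text
Traceback (most recent call last):
AttributeError: 'float' object has no attribute 'round'
```

```bash
cat >> h.py <<'E'
import json
b=json.load(open("b.json"));mo,u,h=[np.array(b[k]) for k in("mo","u","h")]
def rep(manip,t):
    st=manip.read_state();d=st["tcp_pos"]-mo
    print(t,"along %.4f F.u %.2f open %.4f t %.2f"%(d@u,st["force"]@u,st["opening"],st["time"]),"lat",(d-u*(d@u)).round(4),"F",st["force"].round(1))
    return st["force"]@u
E
python3 - <<'E'
from h import *
from plant import manip
rep(manip,0)
m=mo-.001*h
for d in np.arange(.016,.008,-.001):
    hit=manip.move_straight(m+u*d,0.02,contact_N=25)
    if rep(manip,(round(d,3),hit))>25 or hit: break
E
```

```text
0 along 0.0181 F.u 13.48 open 0.0266 t 8.17 lat [ 0.0002 -0.0011  0.0005] F [-8.8  4.  10.1]
(np.float64(0.016), False) along 0.0180 F.u 24.12 open 0.0269 t 8.42 lat [ 0.001  -0.0014  0.0009] F [-15.1   8.   18.1]
(np.float64(0.015), False) along 0.0175 F.u 29.00 open 0.0267 t 8.67 lat [ 0.0015 -0.0016  0.0013] F [-16.9   9.8  22.3]
```

```bash
python3 - <<'E'
from h import *
from plant import manip
m=mo-.001*h
manip.move_straight(m+u*.018,0.03); rep(manip,"relax")
manip.open(); rep(manip,"open")
manip.move_straight(mo+u*.075,0.12)
manip.close(30)
hit=manip.move_straight(mo+u*.030,0.03,contact_N=10); rep(manip,hit)
for i in range(1,4):
    st=manip.read_state(); 
    if st["force"]@u>30: break
    manip.move_straight(st["tcp_pos"]-u*.0025,0.02); rep(manip,i)
manip.move_straight(mo+u*.16,0.2); manip.open()
manip.move_straight(mo+u*.10+np.array([-.12,.15,.15]),0.3)
rep(manip,"away")
snap(manip,[("top",370,170,80,80),("scene",130,180,80,80)],5,"pics/ins2.png")
E
```

```text
relax along 0.0179 F.u 0.31 open 0.0268 t 8.92 lat [-0.0006 -0.0007 -0.    ] F [-1.8  0.6 -0.7]
open along 0.0180 F.u 0.49 open 0.0854 t 9.52 lat [-0.0006 -0.0009  0.    ] F [-0.1 -0.5  0.7]
True along 0.0372 F.u 6.02 open -0.0000 t 12.06 lat [ 0.0009 -0.0005  0.0006] F [-1.8  1.3  5.7]
1 along 0.0364 F.u 15.47 open -0.0001 t 12.35 lat [ 0.003  -0.0018  0.002 ] F [-8.2  1.4 13.5]
2 along 0.0363 F.u 26.76 open -0.0004 t 12.65 lat [ 0.0051 -0.0027  0.0033] F [-15.2   8.2  21. ]
3 along 0.0366 F.u 30.10 open -0.0002 t 12.93 lat [ 0.0075 -0.0035  0.0047] F [-16.2  10.5  23.6]
away along 0.3213 F.u -0.67 open 0.0858 t 15.28 lat [-0.0297  0.0856 -0.0426] F [ 0.2 -0.1 -0.7]
```

View pics/ins2.png

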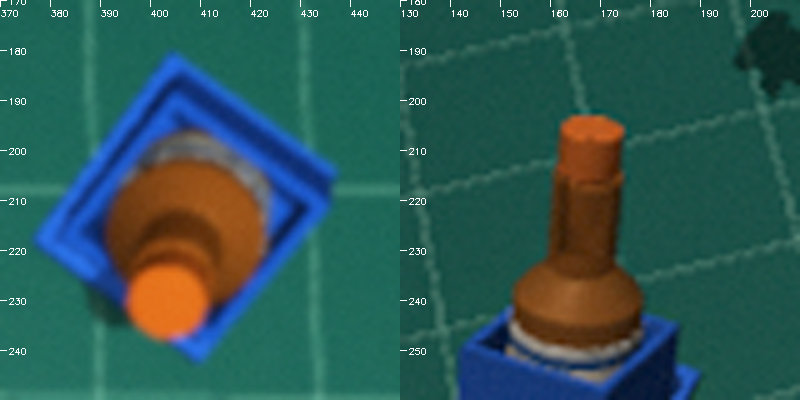

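```bash
python3 - <<'E'
from h import *
r=tri((403.4,230.4),(168.4,205.3));d=r.x-mo
print(r.x,r.fun,"along",d@u,"lat",d-u*(d@u),"h",d@h,"v",d@np.cross(h,u))
b0=np.array(b["o"]); 
for dev in(0,3,6):
    pass
w=r.x-b0; print("len",np.linalg.norm(w),"tilt",np.degrees(np.arccos(w[2]/np.linalg.norm(w))),"az",np.degrees(np.arctan2(-w[1],-w[0])))
E
```

```text
[ 0.57826117 -0.17213563  0.15177784] [-0.64629715 -0.12007551 -0.83801045 -0.04455249] along 0.01874104422016383 lat [-0.0056971   0.00134117 -0.00313017] h -0.0022049485365180158 v -0.00626033762412372
len 0.14100048405553547 tilt 33.3695763716308 az -33.74914721889417
```

```bash
python3 - <<'E'
from h import *
from plant import manip
H=np.array([.5783,-.1721,.1518])
u2=R.from_euler("ZY",[np.radians(-34.5),-np.radians(32.5)]).apply([0,0,1]); h2=np.array([np.sin(np.radians(34.5)),np.cos(np.radians(34.5)),0])
T=frame(-u2,h2).as_rotvec(); D=frame([0,0,-1],h2).as_rotvec()
G=H-u2*.043
manip.reach(H+u2*.06,T)
print(manip.move_straight(G,0.08,contact_N=8)); rep(manip,"at"); print(manip.read_state()["tcp_pos"]-G)
manip.close(60); rep(manip,"grip")
t=manip.read_state()["tcp_pos"]
manip.move_straight(t+u*.02,0.05); rep(manip,"up20")
manip.move_straight(t+u*.075,0.12); rep(manip,"up75")
manip.move_straight(t+u*.075+np.array([-.02,.0,.09]),0.15); rep(manip,"clear")
P=np.array([.504,.378,.21])
manip.reach(P+[0,0,.08],D); manip.move_straight(P,0.12); rep(manip,"above")
st=manip.read_state();print(st["tcp_pos"],st["ft_torque"])
snap(manip,[("top",60,190,100,120),("scene",340,60,100,150)][:1],4,"pics/pa.png")
c1=cv2.imread("pics/pa.png"); snap(manip,[("scene",340,60,100,120)],4,"pics/pb.png")
cv2.imwrite("pics/pc.png",np.hstack([c1,cv2.imread("pics/pb.png")]))
for n in C: print(n,proj(n,[st["tcp_pos"]+[0,0,.044],st["tcp_pos"],st["tcp_pos"]-[0,0,.1]]).round(1).tolist())
E
```

```text
False
at along -0.0238 F.u 0.03 open 0.0857 t 17.83 lat [-0.0037  0.0006 -0.002 ] F [0.3 0.  0.2]
[ 2.17154520e-04 -2.31540198e-05  5.68470501e-04]
grip along -0.0238 F.u 6.64 open 0.0303 t 18.38 lat [-0.004   0.0005 -0.0021] F [-4.8  0.7  5.2]
up20 along -0.0036 F.u -1.51 open 0.0300 t 18.94 lat [-0.0041  0.0006 -0.0021] F [ 0.4 -1.  -1.2]
up75 along 0.0507 F.u -1.84 open 0.0299 t 19.55 lat [-0.0047  0.0008 -0.0025] F [-0.9  0.2 -2.7]
clear along 0.1361 F.u -2.55 open 0.0297 t 20.32 lat [ 0.01   -0.0238  0.0127] F [-0.   0.2 -3. ]
above along 0.2594 F.u -2.98 open 0.0301 t 23.09 lat [ 0.0188  0.482  -0.1523] F [ 0.3  0.8 -3.6]
[0.50460052 0.37818142 0.21105028] [-0.0141854  -0.01235052 -0.02111322]
scene [[386.9, 97.9], [384.1, 112.0], [378.3, 141.2]]
top [[68.5, 266.2], [79.0, 267.9], [99.2, 271.1]]
```

View pics/pc.png

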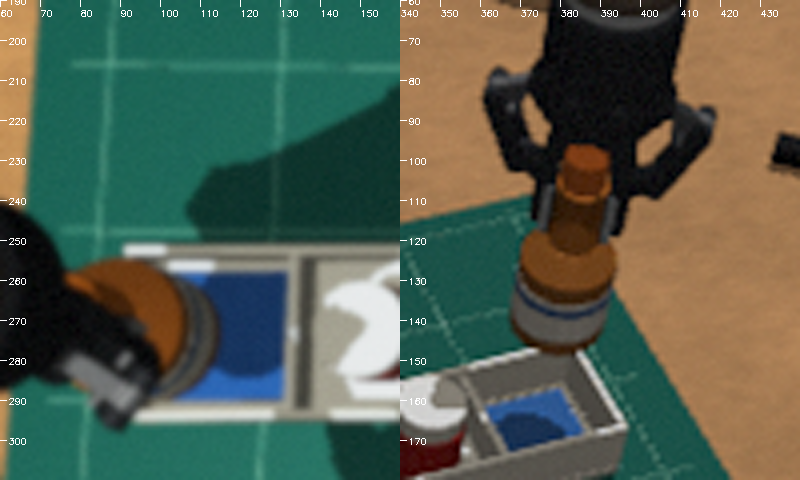

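```bash
cat > tilt.py <<'E'
from h import *
from plant import manip
im={n:manip.camera(n)["img"].astype(int) for n in C}
p0=manip.read_state()["tcp_pos"]
S=im["scene"];pts={"scene":[],"top":[]}
def cross(v,t): # subpixel first crossing of v below t walking outward
    for i in range(1,len(v)):
        if v[i]<t: return i-1+(v[i-1]-t)/(v[i-1]-v[i])
for y in range(132,144):
    g=(S[y,:,0]-S[y,:,1]).astype(float)  # mat: strongly negative
    m=g[368:392].max(); 
    l=cross(g[380:355:-1],-12); r=cross(g[380:405],-12)
    if l: pts["scene"].append((380-l,y))
    if r: pts["scene"].append((380+r,y))
T=im["top"]
for y in range(262,286):
    g=(T[y,:,0]-T[y,:,2]).astype(float) # blue pad negative
    r=cross(g[105:125],-25)
    if r: pts["top"].append((105+r,y))
for n in pts: pts[n]=np.array(pts[n]); print(n,pts[n].round(1).tolist())
th=np.linspace(0,2*np.pi,60)
def body(q): 
    Q=R.from_rotvec([q[0],q[1],0]); c=np.r_[q[2:4],0]
    P=np.vstack([np.c_[.03*np.cos(th),.03*np.sin(th),th*0+z-.101] for z in(0,.06)])
    return p0+c+Q.apply(P)
def res(q):
    e=[]
    for n in pts:
        hull=cv2.convexHull(proj(n,body(q)).astype(np.float32))
        e+=[cv2.pointPolygonTest(hull,(float(a),float(c)),True) for a,c in pts[n]]
    return np.r_[e,q[2:]/.001]
s=least_squares(res,[0,0,0,0],loss="soft_l1",diff_step=1e-3,x_scale=[.05,.05,.002,.002])
print("tilt deg",np.degrees(s.x[:2]),"shift",s.x[2:],s.fun.round(1),"at0",res(np.zeros(4)).round(1))
print("base centre",p0+np.r_[s.x[2:],0]+R.from_rotvec([s.x[0],s.x[1],0]).apply([0,0,-.101]))
E
python3 tilt.py
```

```text
scene [[368.5, 132.0], [368.1, 133.0], [391.9, 133.0], [367.7, 134.0], [391.4, 134.0], [367.6, 135.0], [391.4, 135.0], [373.2, 136.0], [391.3, 136.0], [376.0, 137.0], [390.9, 137.0], [378.5, 138.0], [390.9, 138.0], [367.2, 139.0], [390.8, 139.0], [367.3, 140.0], [390.5, 140.0], [367.6, 141.0], [390.2, 141.0], [367.7, 142.0], [390.1, 142.0], [368.5, 143.0], [389.5, 143.0]]
top [[109.4, 262.0], [110.8, 263.0], [111.7, 264.0], [112.4, 265.0], [113.0, 266.0], [113.5, 267.0], [113.9, 268.0], [114.3, 269.0], [114.4, 270.0], [114.4, 271.0], [114.4, 272.0], [114.5, 273.0], [114.5, 274.0], [114.4, 275.0], [114.2, 276.0], [113.8, 277.0], [113.6, 278.0], [113.3, 279.0], [112.7, 280.0], [111.7, 281.0], [111.0, 282.0], [110.3, 283.0], [109.2, 284.0], [108.1, 285.0]]
tilt deg [1.50483581 2.33577729] shift [-6.21163829e-05 -2.86272850e-04] [ 0.6  0.4  0.4  0.2  0.7  0.2  0.4  5.9  0.3  8.8  0.4 10.8  0.3  0.5
  0.1  0.5  0.2  0.7  0.3  0.5  0.2  0.6  0.5  0.6  0.2  0.1 -0.  -0.1
 -0.1 -0.2 -0.4 -0.3 -0.2 -0.2 -0.3 -0.3 -0.4 -0.3 -0.2 -0.3 -0.3 -0.2
  0.2  0.2  0.2  0.4  0.4 -0.1 -0.3] at0 [ 0.6  0.3  0.5  0.1  0.8  0.2  0.6  5.9  0.4  8.8  0.6 11.5  0.4  0.5
  0.2  0.7  0.3  1.1  0.5  1.   0.3  1.4  0.7  3.   2.6  2.3  2.1  1.9
  1.7  1.5  1.2  1.2  1.2  1.   0.8  0.6  0.5  0.3  0.3  0.1 -0.1 -0.1
  0.1 -0.1 -0.3 -0.3 -0.5  0.   0. ]
base centre [0.50036973 0.38064065 0.11031931]
```

```bash
python3 - <<'E'
from h import *
from plant import manip
st=manip.read_state()
rot=(R.from_rotvec(-np.radians([1.50,2.34,0]))*R.from_rotvec(st["tcp_rot"])).as_rotvec()
P=np.array([.5045,.378,.0])
manip.move_straight(P+[0,0,.20],0.05,rot=rot); manip.wait(.2)
E
python3 tilt.py | grep -E "tilt|base" | cut -c1-90
python3 - <<'E'
from h import *
from plant import manip
P=np.array([.5045,.378,.0])
print(manip.move_straight(P+[0,0,.122],0.08,contact_N=6)); rep(manip,"low")
hit=manip.move_straight(P+[0,0,.098],0.015,contact_N=3); rep(manip,hit); print(manip.read_state()["tcp_pos"])
E
```

```text
tilt deg [5.76376737e-04 2.34594023e-16] shift [ 0.00017838 -0.0004291 ] [ 0.1  0.1  0.2  
base centre [0.50499272 0.37754139 0.09934802]
False
low along 0.1829 F.u -1.57 open 0.0304 t 25.07 lat [-0.012   0.5042 -0.1742] F [-0.9  0.  -2.2]
True along 0.1723 F.u 4.10 open 0.0299 t 25.94 lat [-0.0168  0.5069 -0.1774] F [ 0.  -0.6  4.9]
[0.50454205 0.37788286 0.11052701]
```

```bash
python3 - <<'E'
from h import *
from plant import manip
manip.open(); manip.wait(.3); rep(manip,"open")
t=manip.read_state()["tcp_pos"]
manip.move_straight(t+[0,0,.12],0.1); manip.move_straight(t+[-.1,-.25,.2],0.3); manip.wait(.5); rep(manip,"away")
c={n:manip.camera(n)["img"] for n in C}
q={}
for n in C:
    im=c[n].astype(int); R_,G,Bc=im[...,0],im[...,1],im[...,2]
    p=proj(n,[t[0],t[1],.152])[0].round().astype(int)
    m=np.zeros(R_.shape,bool); sl=np.s_[p[1]-14:p[1]+15,max(0,p[0]-14):p[0]+15]
    hsv=cv2.cvtColor(c[n],cv2.COLOR_RGB2HSV); m[sl]=((R_-Bc>110)&(R_>190))[sl]
    ys,xs=np.nonzero(m); print(n,"pred head top",proj(n,[t[0],t[1],.152]).round(1),len(xs),xs.mean() if len(xs) else 0,ys.mean() if len(xs) else 0)
    cv2.imwrite(f"pics/end_{n}.png",c[n][:,:,::-1])
s,e=c["scene"],c["top"]
a=cv2.imread("pics/scene0.png");d=cv2.imread("pics/top0.png")
for nm,n,x,y,w,h_,ref in(("figure","top",272,205,34,32,d),("figureS","scene",250,210,25,35,a),("tubS","scene",225,255,48,50,a),("red cap S","scene",338,152,20,18,a),("green S","scene",308,160,20,18,a)):
    df=np.abs(c[n][y:y+h_,x:x+w,::-1].astype(int)-ref[y:y+h_,x:x+w]).mean(); print(nm,round(df,1))
E
```

```text
open along 0.1712 F.u -0.33 open 0.0852 t 26.82 lat [-0.0185  0.5067 -0.1781] F [ 0.9 -0.4  0.2]
away along 0.3127 F.u -0.79 open 0.0851 t 29.76 lat [-0.0608  0.2159 -0.1008] F [ 0.6  0.2 -0.7]
scene pred head top [[380.1 129.4]] 46 379.9130434782609 129.08695652173913
top pred head top [[ 91.9 270.6]] 162 92.6358024691358 271.41975308641975
figure 2.4
figureS 2.1
tubS 1.5
red cap S 1.4
green S 1.4
```

```bash
python3 -c "
from plant import manip
print(manip.finish_job())"
```

```text
the job is handed in; nothing more can be done
None
```

The bottle was closed in its cradle and now stands upright on the pad with the stopper in. In the final images the stopper head was within about 1 px (2–3 mm) of its fully-home height and the other items looked unmoved. The job was handed in at about 30 s, with no verdict returned.

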